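# Press the connector carrier down and slide it under the hold-down spring

## Robot

A 7-joint arm with a two-finger parallel gripper is mounted at the origin on the work surface; the furniture and walls round the work are solid. World frame = base frame: x ahead of the robot, y to its left, z up, the work surface at z = 0. Lengths are in m, angles in rad, forces in N, time in s.
With the tool pointing down it reaches from about 0.4 to 0.75 m from the base axis. Payload 19.5 kg.
Tool frame: the origin (TCP) lies between the finger pads; the fingertips stand 17 mm ahead of it and the grasp point (between the pads) lies 2 mm behind it (ctrl.tip_extent is the distance from the TCP to the fingertips, in m); z points along the fingers, y is the direction in which the jaws open and shut (so a half turn about z gives the same grasp; the last joint's range is limited). The gripper opens to 85 mm and grips with 20 to 120 N. Pads are 22 mm wide; open, the fingers measure 114 mm over their backs; the gripper's body (76 mm by 85 mm) begins 54 mm behind the grasp point. The pads swing forward as they close: fully open they stand 13 mm farther back than shut.
Start: joints at [-1.235, 0.707, -0.028, 1.485, 0.022, 0.951, -0.075], TCP at [0.212, 0.534, 0.248] pointing down, gripper open.
Joint ranges: [-2.71, 2.71], [-0.32, 2.16], [-1.57, 1.52], [0, 2.45], [-1.46, 4.6], [0, 2.02], [-2.83, 2.83]. Speed limits (rad/s): [1.89, 1.89, 2.57, 2.57, 3.01, 3.01, 3.01].

## Interface

Orientations are given as a unit quaternion [w, x, y, z].
In Python, from rig import ctrl gives the robot as it stands.
- The arm moves only by the tool move_arm, never from a script. Its argument "targets" is a list of rows, each a list of 7 numbers: the turn, a rotation vector about the tool's x, y, z in rad, then the shift along the tool's x, y, z in units of 50 mm (1.0 is 50 mm), then the finger opening in mm, from 0 to 85.4. In form: [[rx, ry, rz, x, y, z, hand], ...]. A call has 1 to 10 rows; each row shifts and turns the commanded pose from where the row before left it, along the tool's axes as they then stand; what a row does not reach is not made up. A row lasts 1/8 s, in which the tool goes at most 62.5 mm and 10.7 degrees, less where a joint would pass 70% of its speed; a pose out of reach is approached as far as the arm can. A call is refused whole if a number of a shift passes 1 or a number of a turn 0.188, either way. A call with a gripper value outside its range is refused whole. The fingers move at their own pace and stop on an object; "newtons" is the grip in N (left out, the last holds). Time passes only in rows, so rows that do not move let the fingers close. It gives the time, the measured TCP pose, the force and the opening at its end, in the units of the state.
- ctrl.state(): the state, without advancing time (a new reading comes with each control period).
- ctrl.grab_frame(name): name is "scene" or "side" or "wrist"; returns a dict with "img" (480x640x3 uint8, red, green, blue), "camera_matrix" (3x3 intrinsics, pixels), "pose" (4x4, takes a point from camera to world coordinates). Camera axes: x right, y down, z forward; pixel columns grow to the right and rows downward; lengths in m; the calibration is good to about 2 mm. A picture is of the moment at which its call begins. There is no depth.
- ctrl.finish_job(): hands the job in, once; it reports no verdict.
Trained networks look in the newest picture that a camera, given by its name, has taken for a name from the list of things; names that differ only in an ending like _2 or _b are one class to them, and where a whole thing is asked for, a point or a joint stands for the part that bears it (a point fixed in the world has none). Each returns a list of dicts, best first, with "conf" (0 to 1); they miss things now and then, are a little off and sometimes report something else, mostly with a low value. They report only what shows in the picture. A call takes as long as a camera call. They do not tell look-alikes from the thing itself.
- ctrl.trace(camera, label): "mask" (480x640 bool, what is visible of it).
- ctrl.tip_of(camera, label): "at" ([x, y, z] in m, in the coordinates of the camera as it stood for that picture, good to about 4 mm: a listed point, or the origin of a listed thing).
The state is a dict: "time": time; "joints": joint angles; "dq": joint speeds; "joint_efforts": joint torques, N m; "ee_pos": TCP position; "ee_rot": TCP orientation; "contact_force": force on the tool from outside, world axes, zero at the start; "ft_torque": the same for the moment, N m; "opening": opening from 0.0 (shut) to 1.0 (fully open).
Only numpy, scipy, OpenCV 4.12 (cv2) and the standard library are available. Lean on these libraries where they do the work, as an engineer would, in place of code of your own. Each camera call takes 0.05 s, during which the arm holds its last target. There are 200 camera calls.

## Task

Load the blue connector carrier into the test fixture: with the fingertips press it down hard on the flat pad behind its white rib and, still pressing, slide it under the steel bar and its leaf spring until its nose is fully home against the black end stop; then take the hand away. Only press and push the carrier, do not pick it up, and leave the other things on the bench where they are.

Things in the scene. Friction and masses are not known exactly. Their poses are not given: they have to be found in the camera images.
- fixture: Grey test fixture fixed to the bench, 240 x 116 mm. Origin: centre of its underside (z = 0); +x runs along its channel from the open end, under the bar, to the end stop; z up. Channel 74 mm wide between aluminium walls 33 mm high (94 mm over the walls). Its floor is a sprung bed, top 26 mm above the bench at rest.
- bar_front (a point): Lower front edge, mid-channel, of the dark steel bar that bridges the channel: fixture x = +45 mm, 36 mm above the bench. The bar spans x = +45 to +59 mm, its top is 48 mm high (clamp on it 53 mm), its posts reach y = +-58 mm. Axes as the fixture's.
- end_stop (a point): Middle of the face of the black end stop: fixture x = +105 mm, 27 mm above the bench; the stop's top is 45 mm high. Axes as the fixture's.
- carrier: Loose blue carrier, 128 (x) x 70 (y) x 16 mm, 0.1 to 0.2 kg, lying on the sprung bed, its +x (nose) towards the bar. Origin: centre of its underside. White rib across its top, x = -19 to -11 mm, 10 mm tall, 62 wide. Top 42 mm above the bench at rest, 6 mm too high for the bar; 34 mm fully pressed. Home: origin at fixture x = +41 mm, rib 15 mm short of the bar; the bar then keeps it down.
- nose (a point): Middle of the carrier's front end face, 64 mm ahead of the carrier's origin and 8 mm above its underside.
- thumb_pad (a point): Top surface of the carrier at the middle of its flat pad, 41 mm behind the carrier's origin, 22 mm behind the rear face of the rib (the pad is 45 mm long, from the rib to the carrier's rear end).
- bed (a joint): How far the sprung bed is pressed down, m: 0 at rest (up), 0.008 at its lower stop. It starts to move at about 5 N and reaches the stop at about 9 N; beyond that it is rigid. About 0.006 when the bar holds the carrier down. It stays level wherever it is pressed.
- leaf (a joint): How far the leaf spring is lifted, rad: 0 hanging free, over 0.1 with the carrier under it. The steel leaf, 26 mm wide, is fixed under the bar's rear edge and slopes down to a bead about 30 mm above the bench at fixture x = +92 mm; it drags on the carrier with about 3 N.
- screwdriver: screwdriver with a yellow handle, 159 mm long, lying; a bystander, stands or lies on the bench. Origin: underside.
- pin_gauge: small grey pin gauge, 78 mm long, lying; a bystander, stands or lies on the bench. Origin: underside.
- tape: roll of brown tape, 94 mm across, 48 mm high; a bystander, stands or lies on the bench. Origin: underside.
- solvent_bottle: white bottle with a metal dispenser top, 60 mm across, 136 mm high; a bystander, stands or lies on the bench. Origin: underside.
- tally_counter: round chrome hand tally counter, 76 x 51 x 25 mm; a bystander, stands or lies on the bench. Origin: underside.
Things that resemble listed ones, but are neither listed nor needed, are in the scene too. There is more than one size of the carrier; the one meant has the size given above.

How it is judged:
On the way, in this order (a step that is already met when the one before it is completed fails the run):
1. the carrier is pressed down on its sprung bed with the fingers, in front of the bar (value of joint bed above 0.005 m and contact force between the fingers and carrier above 3 N and x of nose in the frame of fixture below 0.0465 m), for 0.1 s.
2. still pressed by the fingers, its nose slides under the bar (x of nose in the frame of fixture above 0.052 m and value of joint bed above 0.0045 m and contact force between the fingers and carrier above 3 N), for 0.1 s.
At the end, for the whole second after the job is handed in: The carrier's nose is within 3 mm of the end stop, the carrier straight in the channel (within 0.08 rad) and at rest, held down under the bar (bed at least 4.5 mm down) with the leaf spring resting on it (lifted by more than 0.08 rad) (x of nose in the frame of fixture above 0.102 m and value of joint bed above 0.0045 m and value of joint leaf above 0.08 rad and angle between the x axis of carrier and the x axis of fixture, either way round below 0.08 rad and linear speed of carrier below 0.02 m/s); the robot touches nothing.
It fails at once if the carrier is lifted or tipped up out of the channel (z of carrier in the frame of fixture above 0.034 m or angle between carrier's own z axis and vertical above 0.2 rad).
It fails at once if another thing on the bench is moved by more than 2 cm (distance of any of screwdriver, pin_gauge, tape, solvent_bottle, tally_counter from where it was at the start of the episode above 0.02 m).
It also fails if it takes over 35 s, if anything falls off the work surface, if the arm or the gripper's body presses on something with over 40 N, if the wrist force passes 120 N, or if a joint passes its speed limit or range.

## Working session

There is one attempt and no reset: what is moved stays moved. The work goes in short steps, Python scripts to look and compute and a tool call to move; the robot and the scene stay as the last step left them, time stands still between calls to the robot, and variables do not carry over. Pictures are saved under pics/ and viewed, about 8 in all and at most 12, crops included, and the job is handed in when it is done.

Besides the shell and the picture viewer there is one more tool, called after "Request:" as name(argument=value, ...), one argument or row to a line, values as JSON. move_arm: Moves the arm, as the interface text tells. Its arguments: {"type":"object","properties":{"targets":{"type":"array","items":{"type":"array","items":{"type":"number"}}},"newtons":{"type":"number"}},"required":["targets"]}

```bash
mkdir -p pics; cat > h.py <<'E'
from rig import ctrl
import numpy as np, cv2
def grab(n,f=None):
    d=ctrl.grab_frame(n)
    if f: cv2.imwrite('pics/'+f,d['img'][:,:,::-1])
    return d
def tips(cam,d,labels):
    for l in labels:
        for r in ctrl.tip_of(cam,l)[:3]:
            p=d['pose']@np.r_[r['at'],1]; c=d['camera_matrix']@np.array(r['at'])
            print(cam,l,round(r['conf'],2),p[:3].round(4),(c[:2]/c[2]).round(0))
def pix(d,u,v,z):
    r=d['pose'][:3,:3]@np.linalg.inv(d['camera_matrix'])@np.array([u,v,1.]); o=d['pose'][:3,3]
    return o+r*(z-o[2])/r[2]
def proj(d,p):
    c=d['camera_matrix']@(np.linalg.inv(d['pose'])@np.r_[p,1])[:3]; return c[:2]/c[2]
E
python3 - <<'E'
from h import *
a=grab('scene','s1.png'); tips('scene',a,['fixture','bar_front','end_stop','carrier','nose','thumb_pad'])
b=grab('side','d1.png'); tips('side',b,['fixture','bar_front','end_stop','carrier','nose','thumb_pad'])
s=ctrl.state(); print(s, ctrl.tip_extent)
E
```

```text
scene fixture 0.59 [0.4606 0.0892 0.0008] [352. 262.]
scene bar_front 0.82 [0.4479 0.0463 0.0367] [363. 256.]
scene bar_front 0.28 [ 0.4316 -0.0148  0.0248] [378. 268.]
scene end_stop 0.58 [ 0.4306 -0.0152  0.023 ] [378. 268.]
scene carrier 0.6 [0.4667 0.1229 0.0232] [344. 251.]
scene nose 0.95 [0.4484 0.0533 0.0365] [361. 255.]
scene thumb_pad 0.59 [0.4792 0.1561 0.0438] [338. 241.]
side fixture 0.79 [0.4611 0.0851 0.0007] [294. 240.]
side fixture 0.23 [ 0.5153 -0.2476 -0.0023] [338. 183.]
side bar_front 0.84 [0.4459 0.0473 0.0345] [307. 222.]
side bar_front 0.36 [ 0.515 -0.244 -0.004] [337. 184.]
side end_stop 0.71 [ 0.4334 -0.0197  0.0256] [325. 214.]
side carrier 0.93 [ 0.1793  0.292  -0.0016] [369. 329.]
side carrier 0.78 [0.4601 0.1198 0.0242] [286. 238.]
side nose 0.69 [0.1667 0.2108 0.0139] [393. 300.]
side nose 0.66 [0.4487 0.0551 0.0299] [305. 225.]
side thumb_pad 0.7 [0.1927 0.3389 0.0217] [352. 332.]
side thumb_pad 0.63 [0.4795 0.1562 0.0371] [269. 239.]
side thumb_pad 0.62 [4.939e-01 4.374e-01 2.000e-04] [181. 323.]
{'time': 0.7, 'joints': array([-1.23468954,  0.7065158 , -0.02760981,  1.48457872,  0.02201741,
        0.95088599, -0.0754895 ]), 'dq': array([-0.00022449,  0.00046426, -0.00147423,  0.00037337,  0.00181682,
       -0.00099777,  0.00220044]), 'joint_efforts': array([-1.25723102e-03, -8.82862043e+01,  1.23369567e+00, -2.36349499e+01,
        1.69919792e-02,  1.90458624e-03,  1.92381577e-08]), 'ee_pos': array([0.21209964, 0.53443966, 0.24826385]), 'ee_rot': array([-6.57605888e-06,  1.87778115e-01,  9.82211473e-01, -4.20022069e-05]), 'contact_force': array([-0.65973214,  0.26213537,  0.19990421]), 'ft_torque': array([-0.02463009,  0.00669872, -0.01070615]), 'opening': 1.0006359732551395} 0.017
```

View pics/s1.png

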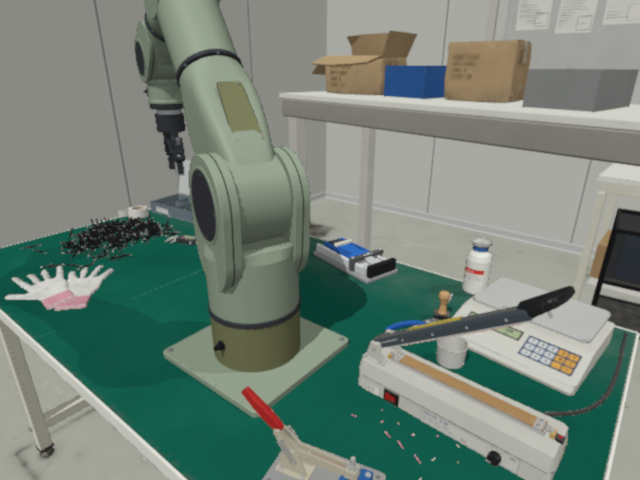

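View pics/d1.png

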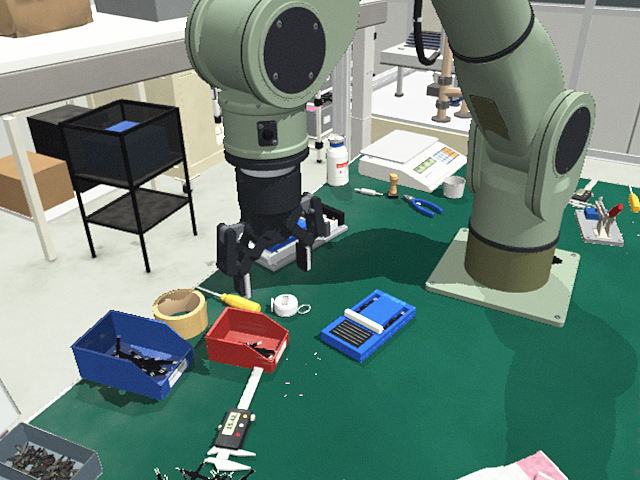

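Two blue carriers show. One lies loose on the bench at side (370,325) and is the larger look-alike. The other sits in the grey fixture at scene (345,250) / side (290,238), beside the bar and black stop, and that is the one meant. I'll move above it with the fingers shut and confirm it in a close view.

Request:
move_arm(
  targets=[
    [0,0,0,-0.775,-0.505,0,0],
    [0,0,0,-0.775,-0.505,0,0],
    [0,0,0,-0.775,-0.505,0,0],
    [0,0,0,-0.775,-0.505,0,0],
    [0,0,0,-0.775,-0.505,0,0],
    [0,0,0,-0.775,-0.505,0,0],
    [0,0,0,-0.775,-0.505,0,0],
    [0,0,0,-0.775,-0.505,0,0],
    [0,0,-0.108,-0.775,-0.505,0,0],
    [0,0,0,-0.775,-0.505,0,0],
  ],
)

```text
time: 1.95
ee_pos: [0.4838, 0.1584, 0.2485]
ee_rot: [0.0, 0.134, 0.991, 0.0]
contact_force: [-0.4, 0.7, -0.1]
opening: 0.001
```

```bash
python3 - <<'E'
from h import *
L=['fixture','bar_front','end_stop','carrier','nose','thumb_pad']
a=grab('wrist','w1.png'); tips('wrist',a,L)
b=grab('side','d2.png'); tips('side',b,L)
cv2.imwrite('pics/d2c.png',cv2.resize(b['img'][160:300,200:400,::-1],None,fx=4,fy=4,interpolation=2))
s=ctrl.state(); print(s['time'],s['ee_pos'],s['ee_rot'],s['opening'],s['contact_force'])
E
```

```text
wrist bar_front 0.87 [0.4471 0.04   0.0358] [179. 207.]
wrist end_stop 0.69 [ 0.4285 -0.0179  0.0248] [115. 202.]
wrist carrier 0.58 [0.4693 0.1157 0.0249] [271. 206.]
wrist nose 0.71 [0.4474 0.0564 0.0359] [196. 202.]
wrist thumb_pad 0.94 [0.4774 0.1579 0.0452] [319. 207.]
side fixture 0.69 [0.4597 0.0858 0.0016] [294. 240.]
side fixture 0.43 [ 0.4592  0.3467 -0.0016] [226. 303.]
side bar_front 0.77 [0.4477 0.0447 0.0344] [307. 221.]
side end_stop 0.71 [ 0.4327 -0.0165  0.0252] [325. 215.]
side carrier 0.87 [0.4601 0.1202 0.0245] [286. 238.]
side carrier 0.78 [ 0.18    0.2905 -0.0013] [369. 328.]
side nose 0.73 [0.1647 0.2081 0.01  ] [394. 301.]
side nose 0.68 [0.4501 0.0589 0.0313] [303. 225.]
side thumb_pad 0.97 [0.193  0.34   0.0169] [351. 334.]
side thumb_pad 0.55 [0.4777 0.1561 0.0398] [270. 238.]
side thumb_pad 0.46 [0.4455 0.0448 0.0376] [308. 220.]
2.65 [0.48291963 0.16009938 0.24835302] [ 1.08322889e-05  1.34298362e-01  9.90940941e-01 -3.96721171e-05] -0.0002806314010462473 [1.13562521 0.18890827 0.55454707]
```

View pics/w1.png

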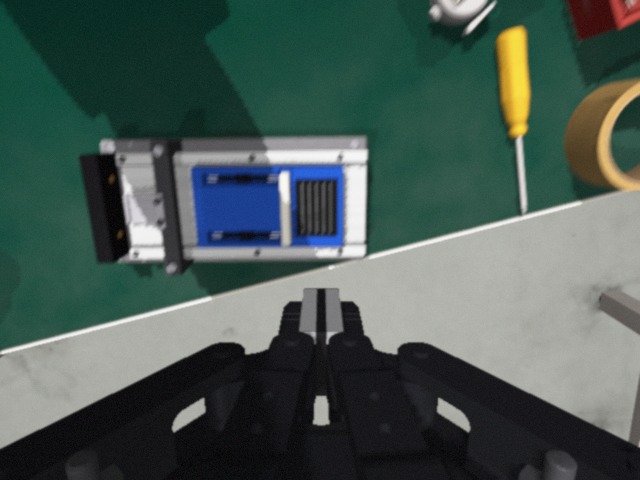

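View pics/d2c.png

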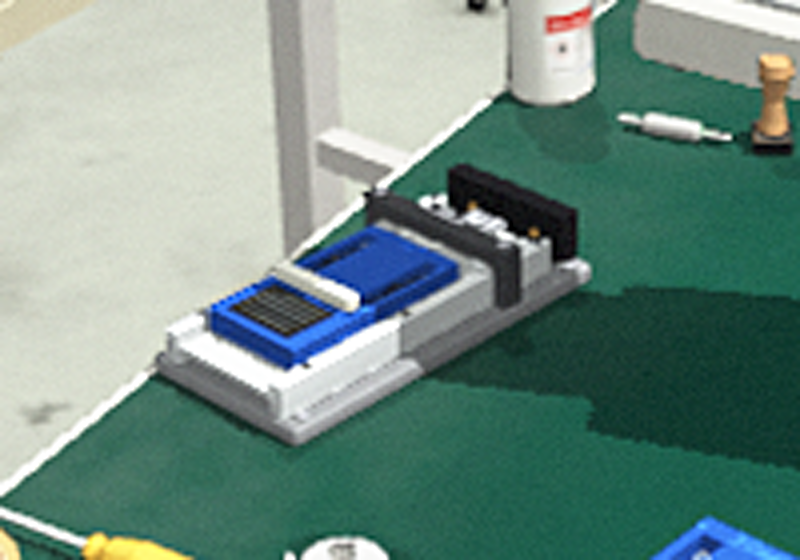

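The wrist picture shows the fixture's carrier at x 193–344, y 165–247. The rib is at (285,208), the black-lined pad at (317,208) and the bar at x≈172. Next I'll check its size and work out the offsets.

```bash
python3 - <<'E'
from h import *
from scipy.spatial.transform import Rotation as R
a=grab('wrist')
s=ctrl.state(); q=s['ee_rot']; T=R.from_quat([*q[1:],q[0]]).as_matrix(); p=s['ee_pos']
hsv=cv2.cvtColor(a['img'],cv2.COLOR_RGB2HSV)
m=cv2.inRange(hsv,(105,130,60),(130,255,255)); m[:140]=0; m[270:]=0; m[:,:170]=0; m[:,380:]=0
m=cv2.morphologyEx(m,cv2.MORPH_CLOSE,np.ones((25,25)))
W=np.array([pix(a,u,v,.042)[:2] for v,u in np.argwhere(m)],np.float32)
r=cv2.minAreaRect(W); print('blue rect',r)
print('bbox',cv2.boundingRect(m))
f=lambda u,v,z:pix(a,u,v,z)
for n,u,v,z in [('rib',285,208,.052),('pad',317,207,.042),('nose',193,207,.042),('rear',344,207,.042),('wallTL',174,159,.033),('wallTR',367,157,.033),('wallBL',190,253,.033),('wallBR',366,252,.033),('bar',180,206,.048)]:
    w=f(u,v,z); print(n,w.round(4),'tool',(T.T@(w-p)).round(4))
print(T.round(3))
E
```

```text
blue rect ((0.46558624505996704, 0.11770012974739075), (0.1263461858034134, 0.06986910104751587), 75.32610321044922)
bbox (191, 165, 152, 82)
rib [0.469  0.1328 0.052 ] tool [ 0.0062 -0.03    0.1963]
pad [0.477  0.1579 0.042 ] tool [ 0.0052 -0.0036  0.2063]
nose [0.4489 0.0559 0.042 ] tool [ 0.0051 -0.1094  0.2063]
rear [0.4831 0.1801 0.042 ] tool [0.0052 0.0194 0.2063]
wallTL [0.4066 0.0515 0.033 ] tool [ 0.0447 -0.1249  0.2153]
wallTR [0.4485 0.2097 0.033 ] tool [0.0464 0.0387 0.2153]
wallBL [0.4888 0.0352 0.033 ] tool [-0.0388 -0.1188  0.2153]
wallBR [0.5302 0.189  0.033 ] tool [-0.0378  0.0405  0.2153]
bar [0.4446 0.0479 0.048 ] tool [ 0.0071 -0.1182  0.2003]
[[-0.964  0.266 -0.   ]
 [ 0.266  0.964 -0.   ]
 [-0.    -0.    -1.   ]]
```

The blue outline measures 126 x 70 mm at the given height, so this is the right carrier (128 x 70). I'll align and descend to just above the pad.

Request:
move_arm(
  targets=[
    [0,0,-0.012,0.108,-0.17,0.8,0],
    [0,0,0,0,0,0.8,0],
    [0,0,0,0,0,0.8,0],
    [0,0,0,0,0,0.8,0],
    [0,0,0,0,0,0.3,0],
    [0,0,0,0,0,0.1,0],
    [0,0,0,0,0,0,0],
  ],
)

```text
time: 3.58
ee_pos: [0.4759, 0.1533, 0.0691]
ee_rot: [0.0, 0.129, 0.992, 0.0]
contact_force: [0.9, 1.4, 0.0]
opening: -0.002
```

```bash
python3 - <<'E'
from h import *
from scipy.spatial.transform import Rotation as R
a=grab('wrist','w2.png'); tips('wrist',a,['nose','thumb_pad','bar_front'])
s=ctrl.state(); q=s['ee_rot']; T=R.from_quat([*q[1:],q[0]]).as_matrix(); p=s['ee_pos']
print(s['time'],p,s['contact_force'],proj(a,p+T@[0,0,.017]))
for y in (-.015,.015): print(proj(a,p+T@[0,y,.017]))
E
```

```text
wrist nose 0.73 [0.4463 0.0586 0.0382] [ 89. 286.]
wrist thumb_pad 0.72 [0.4784 0.1567 0.0442] [331. 305.]
wrist bar_front 0.7 [0.4459 0.0423 0.0371] [ 54. 293.]
3.775 [0.47591157 0.15321395 0.06908662] [ 0.93915058 -1.22631601 -0.2413138 ] [321.68425379 310.1270713 ]
[283.65980253 310.10618489]
[359.71023858 310.14795855]
```

View pics/w2.png

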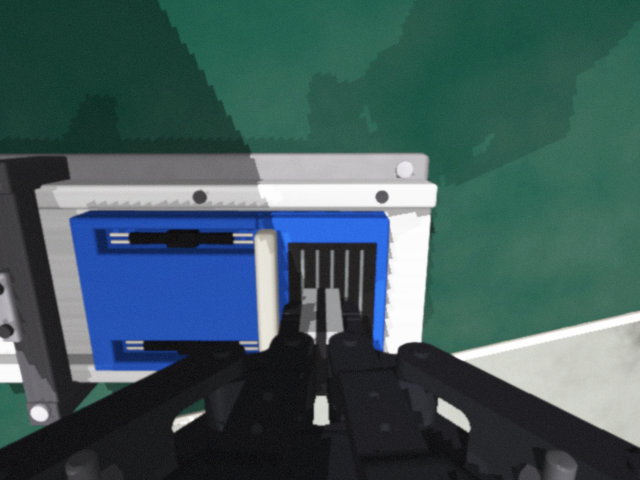

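The tips are at (322,300), centred on the black pad. The rib's rear face is at x=277, about 10 mm ahead of the tips, and the nose is clear of the bar. Now I'll press.

Request:
move_arm(
  targets=[
    [0,0,0,0,-0.1,0.1,0],
    [0,0,0,0,0,0.1,0],
    [0,0,0,0,0,0.08,0],
    [0,0,0,0,0,0.08,0],
    [0,0,0,0,0,0.03,0],
    [0,0,0,0,0,0,0],
  ],
)

```text
time: 4.53
ee_pos: [0.4746, 0.1486, 0.0505]
ee_rot: [0.001, 0.128, 0.992, 0.0]
contact_force: [-8.5, 1.6, 53.1]
opening: -0.001
```

It's at the lower stop with 53 N, and the arm is stiff, so I'll ease off slightly.

Request:
move_arm(
  targets=[
    [0,0,0,0,0,-0.011,0],
    [0,0,0,0,0,0,0],
  ],
)

```text
time: 4.78
ee_pos: [0.4745, 0.1486, 0.0506]
ee_rot: [0.001, 0.128, 0.992, 0.0]
contact_force: [-5.0, 1.2, 42.8]
opening: 0.001
```

Request:
move_arm(
  targets=[
    [0,0,0,0,0,-0.016,0],
    [0,0,0,0,-0.06,0,0],
    [0,0,0,0,-0.06,0,0],
    [0,0,0,0,-0.06,0,0],
    [0,0,0,0,0,0,0],
  ],
)

```text
time: 5.4
ee_pos: [0.4733, 0.1413, 0.0509]
ee_rot: [0.002, 0.128, 0.992, 0.002]
contact_force: [2.6, 9.1, 21.3]
opening: 0.001
```

```bash
python3 - <<'E'
from h import *
a=grab('wrist','w3.png'); tips('wrist',a,['nose','thumb_pad','bar_front','carrier'])
E
```

```text
wrist nose 0.74 [0.4465 0.0516 0.0268] [ 92. 296.]
wrist thumb_pad 0.6 [0.477  0.1516 0.0345] [349. 313.]
wrist bar_front 0.61 [0.4491 0.0396 0.0372] [ 52. 320.]
wrist carrier 0.72 [0.4666 0.1109 0.0185] [249. 297.]
```

View pics/w3.png

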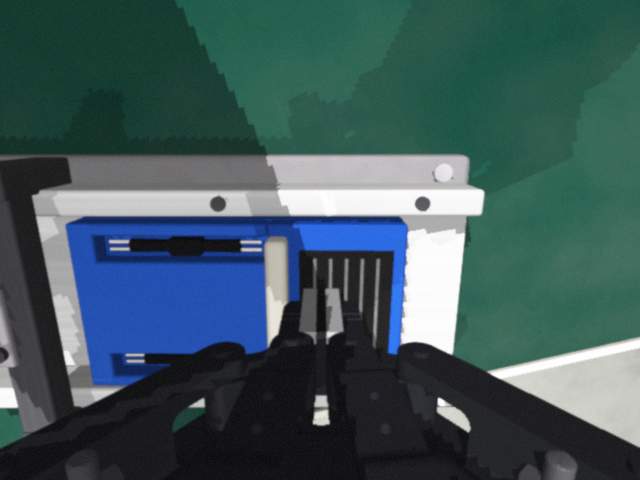

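The carrier is pressed down and moving with the fingers. The nose edge is at x≈80, still short of the bar at about 68. I'll keep sliding.

Request:
move_arm(
  targets=[
    [0,0,0,0,-0.08,0,0],
    [0,0,0,0,-0.08,0,0],
    [0,0,0,0,-0.08,0,0],
    [0,0,0,0,-0.08,0,0],
  ],
)

```text
time: 6.15
ee_pos: [0.4694, 0.1262, 0.0509]
ee_rot: [0.002, 0.128, 0.992, 0.002]
contact_force: [4.2, 13.2, 21.2]
opening: -0.001
```

Request:
move_arm(
  targets=[
    [0,0,0,0,-0.08,0,0],
    [0,0,0,0,-0.08,0,0],
    [0,0,0,0,-0.08,0,0],
    [0,0,0,0,0,0,0],
  ],
)

```text
time: 6.65
ee_pos: [0.4663, 0.1142, 0.0509]
ee_rot: [0.002, 0.128, 0.992, 0.002]
contact_force: [3.5, 9.9, 22.6]
opening: -0.001
```

```bash
python3 - <<'E'
from h import *
a=grab('wrist','w4.png'); tips('wrist',a,['nose','thumb_pad','bar_front','carrier'])
b=grab('side','d4.png'); tips('side',b,['nose','thumb_pad','carrier'])
E
```

```text
wrist thumb_pad 0.56 [0.4683 0.1254 0.0343] [351. 308.]
wrist bar_front 0.58 [0.4458 0.0401 0.0359] [124. 310.]
wrist carrier 0.79 [0.4588 0.0841 0.0141] [251. 291.]
side nose 0.8 [0.1656 0.2103 0.0138] [393. 300.]
side nose 0.79 [0.4426 0.0241 0.0243] [313. 222.]
side thumb_pad 0.96 [0.4713 0.1225 0.0312] [281. 235.]
side thumb_pad 0.68 [0.1958 0.3414 0.0181] [349. 334.]
side thumb_pad 0.46 [ 0.406  -0.2152  0.001 ] [369. 194.]
side carrier 0.7 [ 0.1811  0.2894 -0.0021] [369. 328.]
side carrier 0.66 [0.454  0.0871 0.0127] [296. 237.]
```

View pics/w4.png

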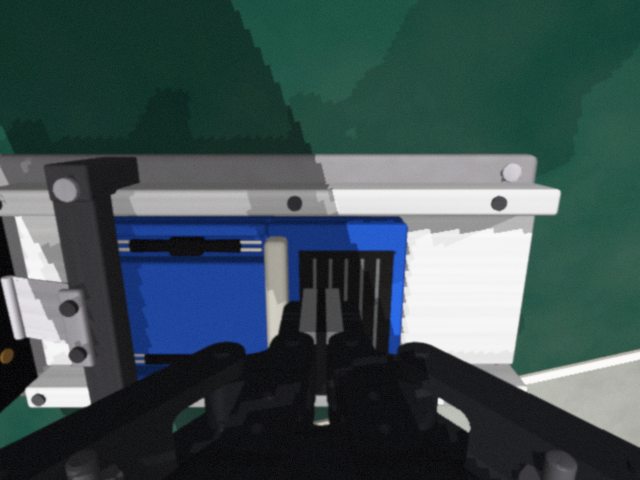

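The nose has gone under the bar and the carrier has not slipped under the fingers. The rib is at x=277, and the bar's edge at x≈130. Continuing.

Request:
move_arm(
  targets=[
    [0,0,0,0,-0.08,0,0],
    [0,0,0,0,-0.08,0,0],
    [0,0,0,0,-0.08,0,0],
    [0,0,0,0,-0.08,0,0],
    [0,0,0,0,-0.08,0,0],
    [0,0,0,0,-0.08,0,0],
    [0,0,0,0,-0.06,0,0],
  ],
)

```text
time: 7.98
ee_pos: [0.4598, 0.089, 0.0509]
ee_rot: [0.002, 0.127, 0.992, 0.002]
contact_force: [3.7, 17.5, 20.8]
opening: 0.002
```

```bash
python3 - <<'E'
from h import *
a=grab('wrist','w5.png'); tips('wrist',a,['thumb_pad','bar_front','carrier'])
b=grab('side','d5.png'); tips('side',b,['nose','thumb_pad','carrier'])
E
```

```text
wrist thumb_pad 0.65 [0.4642 0.0987 0.036 ] [348. 317.]
wrist bar_front 0.71 [0.4461 0.0405 0.037 ] [191. 311.]
wrist carrier 0.66 [0.4533 0.0573 0.0194] [246. 299.]
wrist carrier 0.37 [0.446  0.0407 0.0354] [193. 309.]
side nose 0.97 [0.1655 0.2076 0.0122] [394. 300.]
side nose 0.66 [ 0.4344 -0.0034  0.0256] [322. 217.]
side thumb_pad 0.73 [0.1943 0.3401 0.0211] [351. 332.]
side thumb_pad 0.67 [0.4632 0.0955 0.0328] [290. 230.]
side carrier 0.79 [0.4442 0.0596 0.0191] [305. 230.]
```

View pics/w5.png

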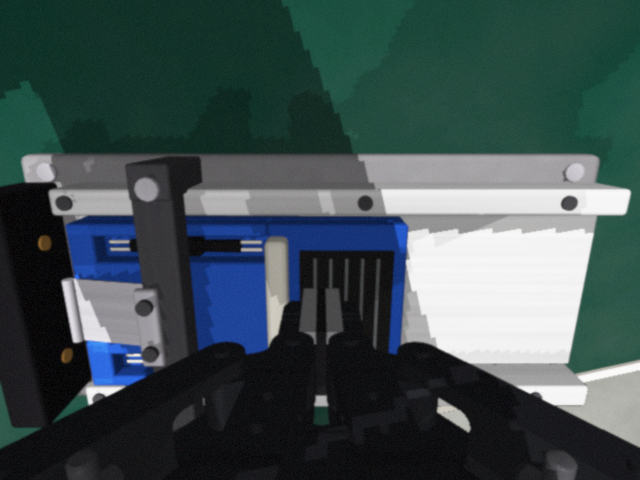

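The nose is at the leaf bead (x≈70), with about 13 mm left to the stop. I'll go on more slowly and watch for the force to rise.

Request:
move_arm(
  targets=[
    [0,0,0,0,-0.06,0,0],
    [0,0,0,0,-0.06,0,0],
    [0,0,0,0,-0.06,0,0],
  ],
)

```text
time: 8.75
ee_pos: [0.4575, 0.0802, 0.0509]
ee_rot: [0.002, 0.127, 0.992, 0.002]
contact_force: [4.5, 15.7, 22.6]
opening: 0.001
```

Request:
move_arm(
  targets=[
    [0,0,0,0,-0.05,0,0],
    [0,0,0,0,0,0,0],
  ],
)

```text
time: 9.0
ee_pos: [0.4567, 0.0774, 0.0509]
ee_rot: [0.002, 0.128, 0.992, 0.002]
contact_force: [3.0, 14.2, 22.0]
opening: 0.002
```

```bash
python3 - <<'E'
from h import *
a=grab('wrist','w6.png'); tips('wrist',a,['thumb_pad','bar_front','carrier'])
print(ctrl.state()['contact_force'])
E
```

```text
wrist thumb_pad 0.73 [0.459  0.088  0.0365] [349. 312.]
wrist bar_front 0.63 [0.4473 0.0406 0.0388] [222. 317.]
wrist bar_front 0.55 [ 0.4308 -0.0172  0.0281] [ 80. 302.]
wrist bar_front 0.47 [ 0.4323 -0.0173  0.0274] [ 83. 304.]
wrist carrier 0.89 [0.4489 0.0458 0.0166] [247. 294.]
[ 4.46399723 13.14367305 23.37462751]
```

View pics/w6.png

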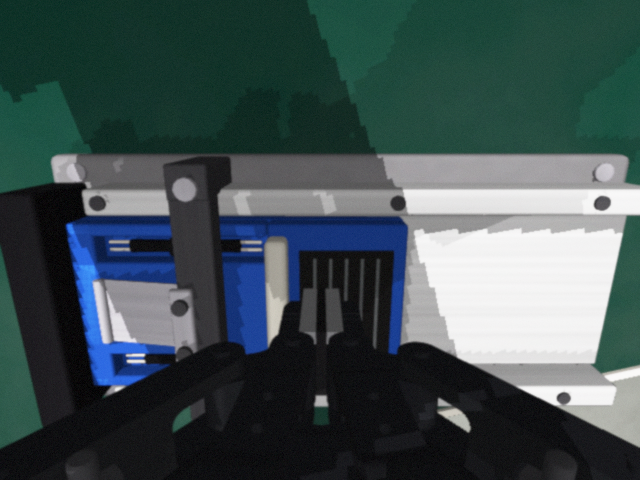

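The leaf now rides on the carrier and the nose edge (x≈72) is close to the stop.

Request:
move_arm(
  targets=[
    [0,0,0,0,-0.04,0,0],
    [0,0,0,0,0,0,0],
  ],
)

```text
time: 9.45
ee_pos: [0.4564, 0.076, 0.0509]
ee_rot: [0.002, 0.127, 0.992, 0.002]
contact_force: [4.0, 17.6, 22.3]
opening: -0.001
```

Request:
move_arm(
  targets=[
    [0,0,0,0,-0.03,0,0],
    [0,0,0,0,0,0,0],
  ],
)

```text
time: 9.7
ee_pos: [0.4563, 0.0757, 0.0509]
ee_rot: [0.003, 0.127, 0.992, 0.003]
contact_force: [5.1, 24.0, 20.4]
opening: 0.002
```

Request:
move_arm(
  targets=[
    [0,0,0,0,-0.03,0,0],
    [0,0,0,0,0,0,0],
  ],
)

```text
time: 9.95
ee_pos: [0.4562, 0.0754, 0.0509]
ee_rot: [0.003, 0.126, 0.992, 0.004]
contact_force: [4.9, 32.5, 19.0]
opening: -0.002
```

```bash
python3 - <<'E'
from h import *
a=grab('wrist','w7.png'); tips('wrist',a,['thumb_pad','carrier'])
# expected home geometry: rib front face 15 mm short of bar front
u=a['img']; cv2.imwrite('pics/w7c.png',cv2.resize(u[140:420,0:430,::-1],None,fx=1.8,fy=1.8))
print(ctrl.state()['contact_force'])
E
```

```text
wrist thumb_pad 0.8 [0.4581 0.0875 0.0365] [353. 310.]
wrist carrier 0.89 [0.4507 0.0414 0.0156] [243. 298.]
[ 5.70423809 32.21234062 18.26433695]
```

View pics/w7c.png

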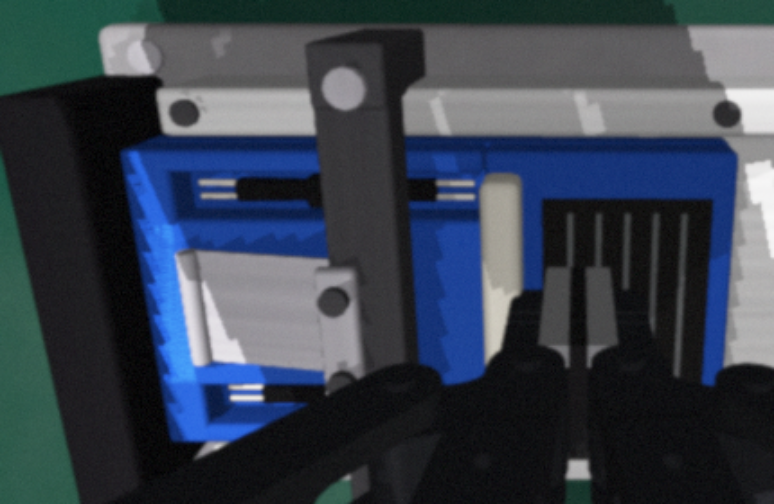

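The advance has stopped while the force climbs to 32 N, and total travel is 75 mm against 72–75 mm expected, so the nose is against the stop. I'll ease off the push without reversing it, then lift straight up.

Request:
move_arm(
  targets=[
    [0,0,0,0,0.04,0,0],
    [0,0,0,0,0.04,0,0],
    [0,0,0,0,0,-0.05,0],
    [0,0,0,0,0,-0.1,0],
    [0,0,0,0,0,-0.3,0],
    [0,0,0,0,0,-0.6,0],
    [0,0,0,0,0.5,-1,0],
    [0,0,0,0,0.5,-1,0],
    [0,0,0,0,0,0,0],
  ],
)

```text
time: 11.22
ee_pos: [0.4685, 0.1244, 0.2053]
ee_rot: [0.002, 0.128, 0.992, 0.001]
contact_force: [-0.8, -1.4, -1.0]
opening: -0.002
```

```bash
python3 - <<'E'
from h import *
a=grab('wrist','w8.png'); tips('wrist',a,['thumb_pad','carrier','nose','end_stop','bar_front'])
b=grab('side','d8.png'); tips('side',b,['nose','carrier','thumb_pad'])
A=cv2.resize(a['img'][100:320,0:400],(800,440)); B=cv2.resize(b['img'][190:270,240:400],(320,160),interpolation=2)
cv2.imwrite('pics/c8.png',np.vstack([A,np.hstack([B,np.zeros((160,480,3),np.uint8)])])[:,:,::-1])
hsv=cv2.cvtColor(a['img'],cv2.COLOR_RGB2HSV)
# rib: white-ish, find by eye afterwards
s=ctrl.state(); print(s['time'],s['ee_pos'],s['contact_force'])
E
```

```text
wrist thumb_pad 0.68 [0.4605 0.0851 0.0375] [268. 225.]
wrist carrier 0.84 [0.4489 0.0448 0.018 ] [220. 218.]
wrist carrier 0.39 [ 0.4302 -0.0166  0.0273] [135. 218.]
wrist nose 0.92 [ 0.4316 -0.0143  0.0292] [137. 219.]
wrist end_stop 0.9 [ 0.4291 -0.0165  0.0273] [134. 216.]
wrist bar_front 0.81 [0.4466 0.0424 0.0327] [211. 220.]
side nose 0.95 [0.1632 0.2072 0.0122] [395. 300.]
side nose 0.75 [ 0.4324 -0.0155  0.0253] [325. 215.]
side carrier 0.85 [ 0.1801  0.2927 -0.0022] [369. 329.]
side carrier 0.68 [0.4432 0.0483 0.0176] [308. 228.]
side carrier 0.31 [0.4607 0.0849 0.0328] [293. 228.]
side thumb_pad 0.9 [0.4606 0.0872 0.0323] [293. 229.]
side thumb_pad 0.9 [0.1939 0.3415 0.0195] [350. 333.]
11.725 [0.46741082 0.12251195 0.20230158] [ 0.21922371 -0.20154427 -0.523781  ]
```

View pics/c8.png

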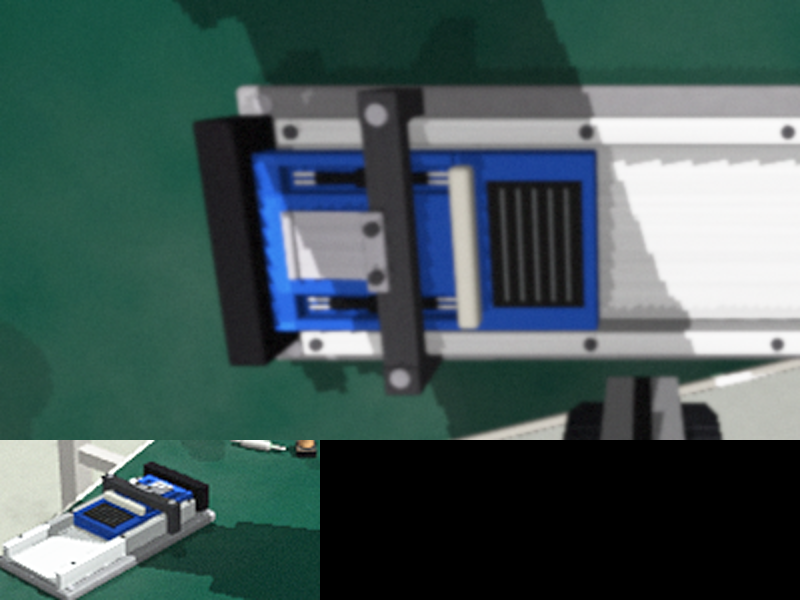

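The carrier is under the bar with the leaf on it, straight, with its nose at the stop. One numeric check before I hand in.

```bash
python3 - <<'E'
from h import *
a=grab('wrist')
v=215
rear=pix(a,298.5,v,.036); ribf=pix(a,228,v,.046); bar=pix(a,203.5,v,.048); stop=np.array([.4312,-.0170,0])
d=lambda p,q:round(1000*float(np.linalg.norm((p-q)[:2])),1)
print(rear,ribf,bar,'rear-stop(128)',d(rear,stop),'rib-bar(15)',d(ribf,bar),'rear-bar(68)',d(rear,bar))
# wall right end fixture -> rear of initial picture: total travel from initial rear
print('travel',d(rear,np.array([.4831,.1801,0])), d(np.array([.4831,.1801,0]),stop)-128)
print(ctrl.state()['time'],ctrl.state()['contact_force'])
E
```

```text
[0.45646293 0.10748099 0.036     ] [0.4414856 0.0589065 0.046    ] [0.43668453 0.04233588 0.048     ] rear-stop(128) 127.0 rib-bar(15) 17.3 rear-bar(68) 68.1
travel 77.4 75.80000000000001
11.775 [-0.52241951 -0.98357361 -0.87757491]
```

```bash
python3 -c "
from rig import ctrl
print(ctrl.finish_job())"
```

```text
the job is handed in; nothing more can be done
None
```

The carrier is loaded. I pressed the 128 x 70 mm carrier down on its pad with shut fingers and slid it about 75 mm under the bar and leaf. I stopped when it ceased to advance and the push rose to 32 N at the end stop, then eased off, lifted away and handed the job in at about 12 s.

**Last checks:**
- **Position:** the rear edge is 127 mm from the stop (128 expected) and 68.1 mm behind the bar front (68 expected). The nose is at the stop to within the 2–3 mm measuring error.
- **Held down and straight:** in the pictures the carrier lies straight under the bar with the leaf resting on it. I had no direct reading of the bed or leaf joints.
- **Hand clear:** the contact force is near zero.
- **Disagreement:** the rough rib-to-bar reading gave 17 mm instead of 15, within the pixel error.
- **Press force:** the first press reached 53 N before I eased it to about 22 N. That was on the fingertips, not the gripper body that the 40 N limit covers.

I saw no bystander near the path and moved none, but I did not measure them again at the end.

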